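Blow-dry a rinsed copper beaker on the air post

ROBOT

A 6-joint arm with a two-finger parallel gripper is mounted at the origin on a cart in front of the work surface, level with it; the furniture and walls round the work are solid. World frame = base frame: x ahead of the robot, y to its left, z up, the work surface at z = 0. Lengths are in m, angles in rad, forces in N, time in s.
With the tool pointing down it reaches from about 0.275 to 0.75 m from the base axis. Payload 10.2 kg.
Tool frame: the origin (TCP) lies midway between the tips of the shut fingers; the grasp point (between the pads) lies 19 mm behind it (env.hold_point_z is the distance from the TCP to the grasp point, in m); z points along the fingers, y is the line along which they close (so a half turn about z gives the same grasp; the last joint's range is limited). The gripper opens to 85 mm and grips with 20 to 120 N. Pads are 22 mm wide; open, the fingers measure 114 mm over their backs; the gripper's body (76 mm by 85 mm) begins 54 mm behind the grasp point. The pads swing forward as they close: fully open they stand 13 mm farther back than shut.
Start: joints at [0.967, 0.313, 1.498, -0, 1.331, -0.223], TCP at [0.195, 0.487, 0.231] pointing down, gripper open.
Joint ranges: [-2.94, 2.94], [-0.97, 2.17], [0.19, 2.56], [-1.23, 4.37], [0.02, 3.11], [-2.88, 2.88]. Speed limits (rad/s): [2.39, 2.39, 3.01, 3.14, 3.14, 3.14].

INTERFACE

Orientations are given as a unit quaternion [x, y, z, w].
In Python, from bench import env, kinematics, monitor, eyes, job gives the robot as it stands. The module is installed in compiled form; this text tells all that it offers. Calls block until the motion is done:
- env.reach(position, orientation): joint-space move of the TCP to a pose.
- env.movel(position, velocity=0.15, frame=None, guard=None): straight line of the TCP; frame=None keeps the orientation; velocity is the mean speed in m/s. With guard (N) it stops when the force on the tool has changed by that much, and returns True; else False.
- env.set_joints(angles): joint-space move.
- env.release() and env.close_gripper(effort=None): open the fingers fully, or close them until they stop; effort is the grip in N (None keeps the last).
- env.hold(seconds).
- kinematics.ik(position, orientation): joint angles nearest the present ones, or None.
- monitor.sense(): the state.
- eyes.grab_frame(name): name is "side" or "top"; returns a dict with "frame" (480x640x3 uint8, red, green, blue), "mtx" (3x3 intrinsics, pixels), "view" (4x4, takes a point from world to camera coordinates). Camera axes: x right, y down, z forward; pixel columns grow to the right and rows downward; lengths in m; the calibration is good to about 2 mm. A picture is of the moment at which its call begins. There is no depth.
A pose or a line that the arm cannot do raises env.MotionError and nothing moves.
- job.hand_in(): hands the job in; it is judged then, once.
The state is a dict: "clock": time; "joints": joint angles; "qvel": joint speeds; "joint_efforts": joint torques, N m; "position": TCP position; "ee_rot": TCP orientation; "contact_force": force on the tool from outside, world axes, zero at the start; "ft_torque": the same for the moment, N m; "finger_gap": opening from 0.0 (shut) to 1.0 (fully open); "gripper_force": force on a finger pad.
Only numpy, scipy, OpenCV 4.12 (cv2) and the standard library are available. Lean on these libraries where they do the work, as an engineer would, in place of code of your own. Each camera call takes 0.05 s, during which the arm holds its last target. There are 200 camera calls.

TASK

The copper beaker draining in the wire cradle has just been rinsed and must be dried inside. Turn it over and lower it (do not drop it) mouth down over the brass air post of the blue dryer until its rim rests flat on the white seat, and let go of it; then press the dryer's spring-loaded red lever half-way down, so that the gauge needle stands in the green, and finish still holding it there, because the air stops when the lever is let go. Never push the lever near the bottom, since full air would blow the beaker off the post, and leave the tools and bottles round about where they are.

Things in the scene. Friction and masses are not known exactly. Their poses are not given: they have to be found in the camera images.
- beaker_mid (a point): The beaker: a plain round copper tumbler, straight sides, 50 mm outside diameter, 64 mm long, wall 3 mm (44 mm inside), base 4 mm thick, about 0.1 kg. This point is on its axis, half-way along. z axis: along the beaker from closed base to open mouth. It lies in the cradle, mouth low and toward the robot's side, axis 35 degrees below level, this point 58 mm above the table.
- beaker_mouth (a point): The centre of the beaker's mouth, in the plane of the rim, 32 mm from beaker_mid; z axis out of the mouth.
- cradle_mid (a point): The draining cradle, fixed: two 6 mm steel rods 28 mm apart under the beaker, sloping 35 degrees down to the front (-x), ends turned up as a stop for the rim, in a low grey tray 94 x 66 x 16 mm. This point: the middle of the lying beaker, 58 mm above the table. x axis: level, from the mouth's side to the base's side. Nothing stands beside or above the beaker: free room for fingers.
- dryer_top (a point): The dryer: a blue box with an aluminium top, 144 mm deep (x), 152 mm wide (y), fixed to the table. This point is the centre of its top, 58 mm above the table; its front faces -x, the post stands on the left (+y) half, the red lever on the right half with a gauge behind it (129 mm above the table at its top).
- post_seat (a point): Centre of the top of the dryer's white seat ring (60 mm diameter), 67 mm above the table, on the axis of the upright brass air post; z up, -x to the dryer's front. The beaker's mouth centre is here when it is properly on. At the foot of the post is a round centring boss, 37 mm diameter, 5 mm high, then tapering to the tube 17 mm above this point. The lever pad is 45 mm to -x, 80 mm to -y of it.
- post_tip (a point): Rounded tip of the brass air post, a tube of 14 mm diameter, 46 mm above post_seat.
- lever_pad (a point): The centre of the upper face of the red pad (30 x 30 mm) at the front end of the dryer's lever, 107 mm above the table when not touched. The lever reaches from its pivot toward the dryer's front; at rest it slopes 0.20 rad up toward the pad. The pad swings down about the pivot, 88 mm behind it; 17 mm lower is half-way (level), 35 mm lower is the bottom stop.
- air_lever (a joint): Angle of the red lever, rad: 0 at rest (raised), 0.40 at the bottom stop. A spring pushes it back up: about 3 N at the pad to start it, 7 N half-way, 11 N at the bottom. The round gauge behind the lever follows it: needle in the green from 0.14 to 0.26 (pad 12 to 23 mm below its rest height), in the red from 0.275. Half-way is 0.20.
- lever_pivot (a point): The middle of the lever's pivot pin, 82 mm above the table.
- paste_bottle: Small blue bottle, 40 mm diameter, 64 mm tall; origin under it. Not to be moved.
- pliers: Pliers with red handles lying flat near the table's front edge, 145 x 62 x 12 mm; origin under the middle. Not to be moved.
- tweezers: Steel tweezers lying flat near the table's front edge, 118 x 12 x 6 mm; origin under the middle. Not to be moved.
- brush: Flux brush with a wooden handle lying near the table's front edge, 146 x 9 x 9 mm; origin under the middle. Not to be moved.
- drops_bottle: Small white bottle with a red cap, 28 mm diameter, 85 mm tall; origin under it. Not to be moved.

How it is judged:
On the way, in this order (a step that is already met when the one before it is completed fails the run):
1. the beaker, still held by the gripper, is upside down over the post with its rim within 8 mm of the seat, the lever not pressed (horizontal distance between beaker_mouth and post_seat below 0.01 m and angle between beaker_mid's own z axis and vertical above 2.95 rad and z of beaker_mouth in the frame of post_seat below 0.008 m and contact force between the fingers and beaker above 0.5 N and value of joint air_lever below 0.05 rad), for 0.05 s.
2. the beaker stands on the seat, let go, with the lever still up (horizontal distance between beaker_mouth and post_seat below 0.006 m and angle between beaker_mid's own z axis and vertical above 3.05 rad and z of beaker_mouth in the frame of post_seat between -0.003 and 0.003 m and contact force between each of the fingers, the arm and beaker below 0.05 N and value of joint air_lever below 0.05 rad and linear speed of beaker below 0.02 m/s), for 0.2 s.
3. the lever is held with the needle in the green, the beaker still on the seat (horizontal distance between beaker_mouth and post_seat below 0.006 m and angle between beaker_mid's own z axis and vertical above 3.05 rad and z of beaker_mouth in the frame of post_seat between -0.003 and 0.003 m and value of joint air_lever between 0.13 and 0.27 rad and contact force between any of the fingers, the arm and air_lever above 1.5 N), for 0.2 s.
At the end, for the whole second after the job is handed in: Beaker upside down, untouched, at rest on the post: mouth within 6 mm of the seat's centre and 3 mm of its height, axis within 0.09 rad of vertical. The arm presses the red lever with over 1.5 N and holds it at 0.13 to 0.27 rad (needle in the green) (all of step 3 and contact force between each of the fingers, the arm and beaker below 0.05 N and linear speed of beaker below 0.02 m/s); the arm keeps its last pose, push and grip.
It fails at once if the lever is pushed beyond 0.34 rad (pad more than 30 mm down), nearly to the bottom (value of joint air_lever above 0.34 rad).
It fails at once if one of the two small bottles, the pliers, tweezers or brush is moved by more than 30 mm (distance of any of paste_bottle, drops_bottle, pliers, tweezers, brush from where it was at the start of the episode above 0.03 m).
It also fails if it takes over 53 s, if anything falls off the work surface, if the arm or the gripper's body presses on something with over 40 N, if the wrist force passes 120 N, or if a joint passes its speed limit or range.

## Working session

There is one attempt and no reset: what is moved stays moved. The work goes in short steps, each a Python script; the robot and the scene stay as the last script left them, time stands still between calls to the robot, and variables do not carry over. Pictures are saved under pics/ and viewed, at most 10 in all, crops included, and the job is handed in when it is done.

```bash
mkdir -p pics
cat > h.py <<'E'
import numpy as np, cv2
from scipy.spatial.transform import Rotation as R
from bench import env, kinematics, monitor, eyes, job
def snap(n,f):
    d=eyes.grab_frame(n); cv2.imwrite(f'pics/{f}.png',d['frame'][:,:,::-1]); np.savez(f'pics/{f}.npz',mtx=d['mtx'],view=d['view']); return d
def P(f):
    d=np.load(f'pics/{f}.npz'); return d['mtx']@d['view'][:3]
def tri(pa,a,pb,b):
    X=cv2.triangulatePoints(P(pa),P(pb),np.array(a,float).reshape(2,1),np.array(b,float).reshape(2,1)).ravel(); return X[:3]/X[3]
def proj(f,X):
    p=P(f)@np.append(X,1); return p[:2]/p[2]
def onz(f,uv,z):
    M=P(f); A=np.c_[M[:,0],M[:,1],-np.array([uv[0],uv[1],1.])]; s=np.linalg.solve(A,-(M[:,2]*z+M[:,3])); return np.array([s[0],s[1],z])
E
python3 - <<'E'
from h import *
for n in('side','top'):
    d=snap(n,n+'0'); print(n,d['mtx'].round(1).tolist(),np.linalg.inv(d['view']).round(3).tolist())
s=monitor.sense();print(s)
E
```

```text
side [[511.2, 0.0, 321.2], [0.0, 511.2, 239.0], [0.0, 0.0, 1.0]] [[-0.985, -0.115, 0.131, 0.425], [-0.173, 0.56, -0.81, 0.886], [0.02, -0.821, -0.571, 0.692], [0.0, 0.0, 0.0, 1.0]]
top [[489.6, 0.0, 314.0], [0.0, 489.6, 226.9], [0.0, 0.0, 1.0]] [[-0.028, -0.994, 0.102, 0.45], [-1.0, 0.029, 0.003, 0.008], [-0.006, -0.101, -0.995, 1.325], [0.0, 0.0, 0.0, 1.0]]
{'clock': 0.1, 'joints': array([ 9.66625293e-01,  3.13379664e-01,  1.49836997e+00, -6.66641890e-06,
        1.33100748e+00, -2.23434562e-01]), 'qvel': array([-1.44082855e-03, -2.29827392e-03, -2.99497583e-03, -4.68764594e-05,
        1.34415058e-04,  5.45084982e-04]), 'joint_efforts': array([ 4.13332164e-03, -4.12897003e+01, -2.60138226e+01, -1.10071285e-04,
        3.08622875e-03,  7.73341822e-05]), 'position': array([0.19498459, 0.48719447, 0.23079633]), 'ee_rot': array([ 1.89219680e-01,  9.81934608e-01, -5.34387401e-04, -2.31145697e-04]), 'contact_force': array([0.32946832, 0.03836687, 0.45234543]), 'ft_torque': array([ 0.02936465, -0.04762584, -0.00792236]), 'gripper_force': 0.0, 'finger_gap': 0.9980960072930649}
```

View pics/side0.png

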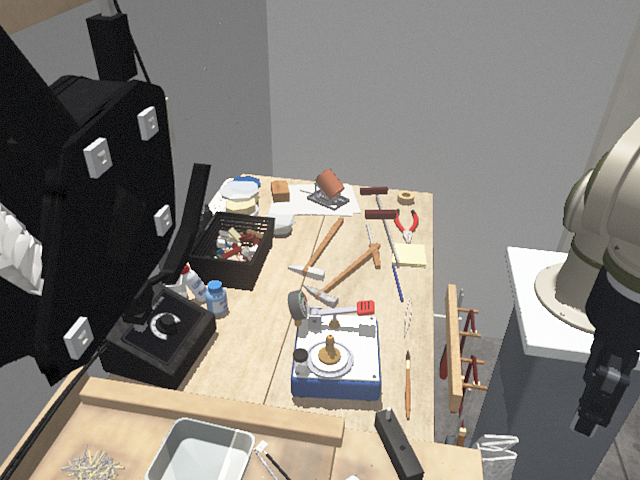

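View pics/top0.png

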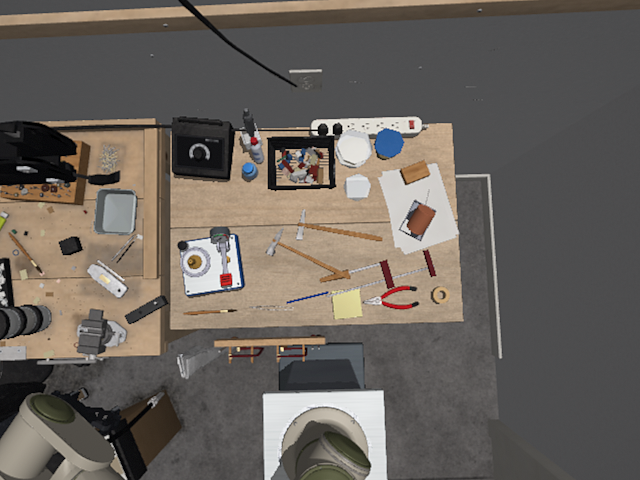

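Side view: beaker ≈(329,182), post tip ≈(330,338), red pad ≈(366,307). Top view: beaker ≈(421,219), post ≈(195,262), pad ≈(226,280). Next I'll take enlarged crops to measure from.

Run:
```python
from h import *
s=cv2.imread('pics/side0.png');t=cv2.imread('pics/top0.png')
def c(i,u,v,w,h,k):
    o=cv2.resize(i[v:v+h,u:u+w],None,fx=k,fy=k,interpolation=cv2.INTER_CUBIC)
    for j in range(0,w,10): cv2.line(o,(j*k,0),(j*k,6 if j%50 else 14),(0,255,0),1); 
    for j in range(0,h,10): cv2.line(o,(0,j*k),(6,j*k),(0,255,0),1)
    cv2.putText(o,f'{u},{v}',(10,25),0,.4,(0,0,255),1); return o
a=np.hstack([c(s,300,160,66,50,6),c(t,390,190,66,50,6)])
b=np.hstack([c(s,285,285,100,75,4)[:,:396],c(t,170,225,100,75,4)[:,:396]])
cv2.imwrite('pics/crop.png',np.vstack([a,b]))
```

```text
(no output)
```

View pics/crop.png

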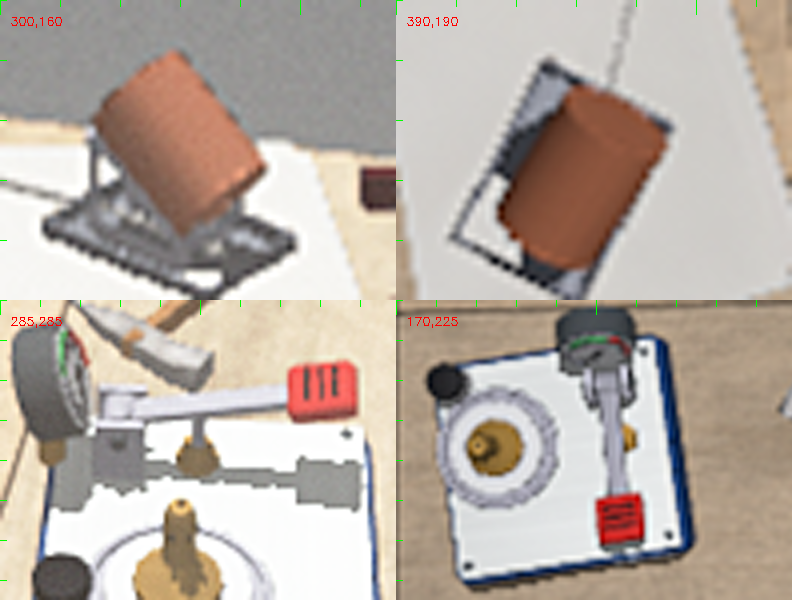

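The beaker is lying with some yaw. In the top view the post tip is at (190.5,261.5), the seat centre at (195.8,262) and the pad at (226,279.5). In the side view the post tip is at (330,335.5) and the pad at (365.5,307). I'll fit the beaker by its silhouette in both views and triangulate the dryer points.

Run:
```python
from h import *
from scipy.optimize import minimize,least_squares
rois={'side0':(300,155,70,60),'top0':(390,190,70,55)}
masks={}
for f,(u,v,w,h) in rois.items():
    im=cv2.imread(f'pics/{f}.png').astype(int); b,g,r=im[...,0],im[...,1],im[...,2]
    m=((r-b>35)&(r<1.0*255)&(r>1.45*b)&(r>1.35*g)).astype(np.uint8); z=np.zeros_like(m); z[v:v+h,u:u+w]=m[v:v+h,u:u+w]
    n,l,s,_=cv2.connectedComponentsWithStats(z); k=1+np.argmax(s[1:,4]); masks[f]=(l==k).astype(np.uint8); print(f,s[k])
th=np.linspace(0,2*np.pi,60)
def pts(p):
    x,y,z,yaw,pit=p; c,s=np.cos,np.sin
    a=np.array([-c(yaw)*c(pit),-s(yaw)*c(pit),-s(pit)]); e=np.array([-s(yaw),c(yaw),0]); f=np.cross(a,e)
    ring=.025*(np.outer(c(th),e)+np.outer(s(th),f)); return np.vstack([np.array(p[:3])+a*t+ring for t in(.032,-.032)])
K=8
def cost(p):
    t=0
    for f,(u,v,w,h) in rois.items():
        q=P(f)@np.c_[pts(p),np.ones(120)].T; q=(q[:2]/q[2]).T
        hull=cv2.convexHull(((q-[u-.5,v-.5])*K).astype(np.float32)).astype(np.int32)
        o=np.zeros((h*K,w*K),np.uint8); cv2.fillConvexPoly(o,hull,1)
        o=cv2.resize(o.astype(np.float32),(w,h),interpolation=cv2.INTER_AREA)
        t+=((o-masks[f][v:v+h,u:u+w])**2).sum()
    return t
p0=onz('top0',(421,219),.058); 
best=None
for yaw in(-.9,-.6,-.3,.3):
    x0=np.array([*p0,yaw,.61]); S=np.vstack([x0]+[x0+d for d in np.diag([.01,.01,.01,.2,.1])])
    r=minimize(cost,x0,method='Nelder-Mead',options=dict(initial_simplex=S,maxiter=600,xatol=1e-5,fatol=.01))
    print(yaw,r.fun,r.x.round(4))
tip=tri('side0',(330,335.8),'top0',(190.5,261.5)); pad=tri('side0',(365.5,307),'top0',(226,279.5))
print('tip',tip,'pad',pad,'seat z.067',onz('top0',(195.75,262),.067),'tip@.113',onz('top0',(190.5,261.5),.113),onz('side0',(330,335.8),.113),'pad@.107',onz('top0',(226,279.5),.107),onz('side0',(365.5,307),.107))
print([onz('top0',(170+(a-396)/4,225+(b-300)/4),.058) for a,b in((463,583),(690,548))])
```

```text
side0 [316 169  28  30 419]
top0 [407 204  28  31 522]
-0.9 112.147216796875 [ 0.5917 -0.265   0.0592 -0.4376  0.7434]
-0.6 113.63037109375 [ 0.5919 -0.2655  0.0588 -0.4566  0.743 ]
-0.3 112.07763671875 [ 0.5917 -0.2653  0.0594 -0.456   0.7418]
0.3 111.9423828125 [ 0.5915 -0.2648  0.0597 -0.4432  0.7558]
tip [0.49746735 0.32012439 0.11173109] pad [0.45033154 0.23398911 0.10347339] seat z.067 [0.49615402 0.31800533 0.067     ] tip@.113 [0.49605351 0.31966375 0.113     ] [0.49856462 0.32139397 0.113     ] pad@.107 [0.44926821 0.23327879 0.107     ] [0.45115067 0.23793821 0.107     ]
[array([0.41058217, 0.34369246, 0.058     ]), array([0.42880514, 0.19749789, 0.058     ])]
```

```bash
cat > fit.py <<'E'
from h import *
from scipy.optimize import minimize
th=np.linspace(0,2*np.pi,60)
def mask(f,roi):
    u,v,w,h=roi
    im=cv2.imread(f'pics/{f}.png').astype(int); b,g,r=im[...,0],im[...,1],im[...,2]
    m=((r>1.3*b)&(r>1.3*g)&(r-b>20)).astype(np.uint8); z=np.zeros_like(m); z[v:v+h,u:u+w]=m[v:v+h,u:u+w]
    n,l,s,_=cv2.connectedComponentsWithStats(z); k=1+np.argmax(s[1:,4])
    c=cv2.findContours((l==k).astype(np.uint8),0,2)[0][0]; o=np.zeros_like(m); cv2.fillConvexPoly(o,cv2.convexHull(c),1); print(f,s[k],o.sum()); return o
def pts(p,a):
    a=np.array(a); e=np.cross(a,[.3,.5,.1]); e/=np.linalg.norm(e); f=np.cross(a,e)
    ring=.025*(np.outer(np.cos(th),e)+np.outer(np.sin(th),f)); return np.vstack([np.array(p)+a*t+ring for t in(.032,-.032)])
def ax(yaw,pit): return np.array([-np.cos(yaw)*np.cos(pit),-np.sin(yaw)*np.cos(pit),-np.sin(pit)])
K=8
def cost(p,a,rois,masks):
    t=0
    for f,(u,v,w,h) in rois.items():
        q=P(f)@np.c_[pts(p,a),np.ones(120)].T; q=(q[:2]/q[2]).T
        hull=cv2.convexHull(((q-[u-.5,v-.5])*K*16).astype(np.float32)).astype(np.int32)
        o=np.zeros((h*K,w*K),np.uint8); cv2.fillConvexPoly(o,hull,1,shift=4)
        t+=((cv2.resize(o.astype(np.float32),(w,h),interpolation=cv2.INTER_AREA)-masks[f][v:v+h,u:u+w])**2).sum()
    return t
def nm(fun,x0,d): 
    x0=np.array(x0); return minimize(fun,x0,method='Nelder-Mead',options=dict(initial_simplex=np.vstack([x0]+[x0+e for e in np.diag(d)]),maxiter=500,xatol=1e-5,fatol=.01))
E
python3 - <<'E'
from fit import *
rois={'side0':(300,155,70,60),'top0':(390,190,70,55)}
M={f:mask(f,r) for f,r in rois.items()}
x0=[.5917,-.265,.058,-.5]
r=nm(lambda p:cost(p[:3],ax(p[3],.611),rois,M),x0,[.01,.01,.01,.2]);print('both',r.fun,r.x.round(4))
for f in rois:
    r=nm(lambda p:cost([p[0],p[1],.058],ax(p[2],.611),{f:rois[f]},M),[.5917,-.265,-.5],[.01,.01,.2]);print(f,r.fun,r.x.round(4))
# draw check + IK search
from itertools import product
import warnings
def Rt(h,dn,flip): # tool z: heading h, dn below level; y horizontal
    z=np.array([np.cos(h)*np.cos(dn),np.sin(h)*np.cos(dn),-np.sin(dn)]); y=np.array([-np.sin(h),np.cos(h),0])*(1-2*flip); return R.from_matrix(np.c_[np.cross(y,z),y,z])
G=np.array([.591,-.265,.058]);S=np.array([.497,.3195,.067+.032])
hp=env.hold_point_z;print('hp',hp)
for al,fl in product((30,45,55,70,90),(0,1)):
    # al: angle between tool z and mouth; at grasp tool down angle = 35+al from mouth heading -> in heading yaw: dn=180-(35+al)
    dn=np.radians(145-al); q=Rt(-.5,dn,fl)
    ok=[kinematics.ik(G-q.apply([0,0,1])*(d-hp),q.as_quat()) is not None for d in(0,.1)]
    res=[]
    for h in range(-30,75,15):
        q2=Rt(np.radians(h),np.radians(90-al),fl)
        js=[kinematics.ik(S+[0,0,d]-q2.apply([0,0,1])*(-hp),q2.as_quat()) for d in(0,.1)]
        res.append((h,sum(j is not None for j in js)))
    print(al,fl,ok,res)
E
```

```text
side0 [316 169  28  30 471] 500
top0 [407 204  28  31 530] 554
both 40.103271484375 [ 0.5917 -0.265   0.0579 -0.5079]
side0 19.6953125 [ 0.5929 -0.2664 -0.4538]
top0 12.046630859375 [ 0.5913 -0.2649 -0.5217]
hp 0.0187
30 0 [True, True] [(-30, 2), (-15, 2), (0, 2), (15, 2), (30, 2), (45, 2), (60, 1)]
30 1 [True, True] [(-30, 0), (-15, 2), (0, 2), (15, 2), (30, 2), (45, 2), (60, 2)]
45 0 [True, True] [(-30, 2), (-15, 1), (0, 1), (15, 2), (30, 2), (45, 1), (60, 1)]
45 1 [True, True] [(-30, 1), (-15, 0), (0, 1), (15, 2), (30, 2), (45, 2), (60, 2)]
55 0 [True, True] [(-30, 1), (-15, 0), (0, 1), (15, 2), (30, 2), (45, 2), (60, 2)]
55 1 [True, True] [(-30, 1), (-15, 0), (0, 1), (15, 2), (30, 2), (45, 2), (60, 2)]
70 0 [True, True] [(-30, 0), (-15, 1), (0, 2), (15, 2), (30, 2), (45, 2), (60, 2)]
70 1 [True, True] [(-30, 0), (-15, 1), (0, 2), (15, 2), (30, 2), (45, 2), (60, 2)]
90 0 [True, True] [(-30, 0), (-15, 2), (0, 2), (15, 2), (30, 2), (45, 2), (60, 2)]
90 1 [True, True] [(-30, 0), (-15, 2), (0, 2), (15, 2), (30, 2), (45, 2), (60, 2)]
```

Both views agree: the beaker is at (0.5917, -0.265, 0.058), yaw about -0.51. Now the grasp.

```bash
cat >> h.py <<'E'
def Rt(h,dn,flip=0):
    z=np.array([np.cos(h)*np.cos(dn),np.sin(h)*np.cos(dn),-np.sin(dn)]); y=np.array([-np.sin(h),np.cos(h),0])*(1-2*flip); return R.from_matrix(np.c_[np.cross(y,z),y,z])
AL=np.radians(35); YAW=-.511
E
python3 - <<'E'
from h import *
G=np.array([.5917,-.2652,.058]); m=np.array([-np.cos(YAW)*np.cos(.611),-np.sin(YAW)*np.cos(.611),-np.sin(.611)])
J=monitor.sense()['joints']; best=None
for fl in(0,1):
    q=Rt(YAW,np.radians(145)-AL,fl); z=q.apply([0,0,1])
    T=G-.005*m+z*(env.hold_point_z+.004); pre=T-.13*z
    j=kinematics.ik(pre,q.as_quat()); c=np.abs(j-J).max(); print(fl,j.round(2))
    if best is None or c<best[0]: best=(c,fl,q,T,pre,j)
_,fl,q,T,pre,j=best; print('flip',fl)
env.set_joints(j); env.movel(T,velocity=.08)
snap('side','pre'); 
print(env.close_gripper(30)); s=monitor.sense();print(s['clock'],s['finger_gap'],s['gripper_force'],s['position']-T)
g=q.inv(); np.savez('grasp.npz',mt=g.apply(m),ct=g.apply(G-s['position']),fl=fl)
env.movel(s['position']+[0,0,.16],velocity=.12)
snap('side','g1');snap('top','g1t');s=monitor.sense();print(s['clock'],s['finger_gap'],s['gripper_force'])
a=cv2.imread('pics/pre.png')[140:230,270:390];b=cv2.imread('pics/g1.png')[70:220,250:410];
cv2.imwrite('pics/v2.png',np.hstack([cv2.resize(a,(480,360)),cv2.resize(b,(320,300))[:, :].copy() if 0 else cv2.resize(b,(320,360))]))
E
```

```text
0 [-0.59  1.    0.56 -0.03  1.93 -1.65]
1 [-0.59  1.    0.56 -0.03  1.93  1.49]
flip 0
False
5.4667 0.5872534659858064 31.32241018116474 [-0.00012158 -0.00064765  0.00040318]
7.05 0.5869221627781226 31.277396343648434
```

View pics/v2.png

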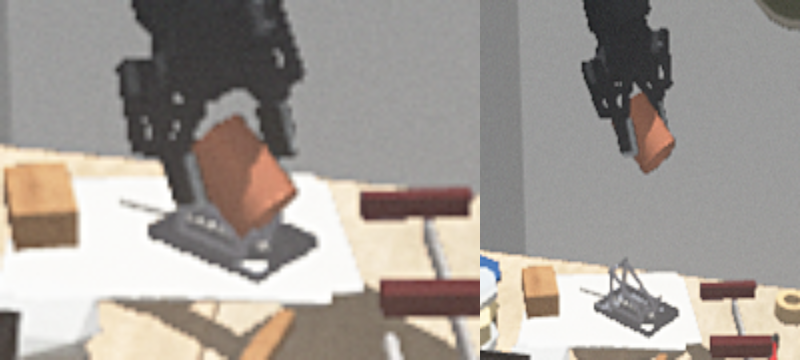

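Left: the fingers straddle the beaker in the cradle. Right: it has been lifted cleanly and the cradle is empty (gap 49.9 mm). Next I'll turn it over, hold it above the post, and measure where it is.

Run:
```python
from fit import *
g=np.load('grasp.npz'); mt,ct,fl=g['mt'],g['ct'],int(g['fl'])
q=Rt(np.radians(30),np.pi/2-AL,fl); print('mouth dir',q.apply(mt).round(3))
seat=np.array([.4975,.3195,.067]); c=seat+[0,0,.032+.065]; T=c-q.apply(ct)
j=kinematics.ik(T+[0,0,.1],q.as_quat()); print(j.round(2), monitor.sense()['joints'].round(2))
env.set_joints(j); env.movel(T,velocity=.1); env.hold(.2)
snap('side','o_s');snap('top','o_t'); s=monitor.sense();print(s['clock'],s['position']-T,s['gripper_force'])
for f,a,w,h in(('o_s',c,80,70),('o_t',c,70,60)):
    print(f,proj(f,c),'tip',proj(f,seat+[0,0,.046]))
a=cv2.imread('pics/o_s.png')[250:400,270:420];b=cv2.imread('pics/o_t.png')[210:310,150:250]
cv2.imwrite('pics/v3.png',np.hstack([cv2.resize(a,(400,400),interpolation=2),cv2.resize(b,(400,400),interpolation=2)]))
```

```text
mouth dir [ 0.  0. -1.]
[ 0.33  0.19  1.73  0.19  0.63 -1.89] [-0.59  0.84  0.77 -0.03  1.88 -1.66]
10.6417 [7.39236123e-05 2.49282440e-05 2.81858882e-04] 31.313321627676487
o_s [331.92275069 310.87090573] tip [330.86508222 335.03138096]
o_t [185.03787128 260.21778214] tip [190.56456923 260.912882  ]
```

View pics/v3.png

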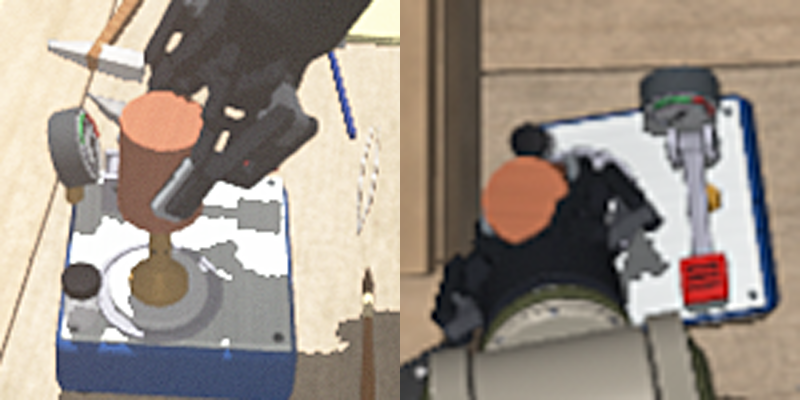

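The beaker hangs upright, mouth down, over the post. Its base disc centre is at about (330.4,295.7) in the side view and (181.3,259.8) in the top view. I'll compare those with the post tip through the same cameras to cancel calibration bias.

Run:
```python
from fit import *
im={f:cv2.imread(f'pics/{f}.png').astype(int) for f in('o_s','o_t')}
for f,(u,v,w,h),tip0,t0 in(('o_s',(310,278,42,28),(330,335.8),'side0'),('o_t',(165,245,32,32),(190.5,261.5),'top0')):
    i=im[f];m=((i[...,2]>185)&(i[...,2]>1.35*i[...,0])).astype(np.uint8);z=np.zeros_like(m);z[v:v+h,u:u+w]=m[v:v+h,u:u+w]
    n,l,s,_=cv2.connectedComponentsWithStats(z);k=1+np.argmax(s[1:,4]);c=max(cv2.findContours((l==k).astype(np.uint8),0,1)[0],key=len)
    e=cv2.fitEllipse(cv2.convexHull(c));print(f,s[k],e)
    B=onz(f,e[0],.196);tp=onz(t0,tip0,.113);print('base',B.round(4),'cmd .4975 .3195; tip',tp.round(4),'need shift',(tp-B)[:2].round(4))
```

```text
o_s [315 284  31  22 544] ((330.5636901855469, 294.67572021484375), (22.651369094848633, 31.341510772705078), 93.61808013916016)
base [0.5005 0.3199 0.196 ] cmd .4975 .3195; tip [0.4986 0.3214 0.113 ] need shift [-0.0019  0.0015]
o_t [179 250  12  14  50] ((183.42996215820312, 256.09765625), (11.130430221557617, 15.206880569458008), 130.4156494140625)
base [0.5058 0.3146 0.196 ] cmd .4975 .3195; tip [0.4961 0.3197 0.113 ] need shift [-0.0097  0.0051]
```

Run:
```python
from h import *
s=monitor.sense();p=s['position']+[-.0015,.0,0]
env.movel(p,velocity=.03)
print(env.movel(p-[0,0,.053],velocity=.05,guard=4)); env.hold(.2)
f0=monitor.sense();print(f0['clock'],f0['position']-p,f0['contact_force'].round(2))
snap('side','l_s');snap('top','l_t')
a=cv2.imread('pics/l_s.png')[270:390,270:390];b=cv2.imread('pics/l_t.png')[210:310,150:250]
cv2.imwrite('pics/v4.png',np.hstack([cv2.resize(a,(400,400),interpolation=2),cv2.resize(b,(400,400),interpolation=2)]))
```

```text
False
12.3 [ 8.52115031e-05  2.80677888e-05 -5.27514131e-02] [ 0.6   0.29 -0.64]
```

View pics/v4.png

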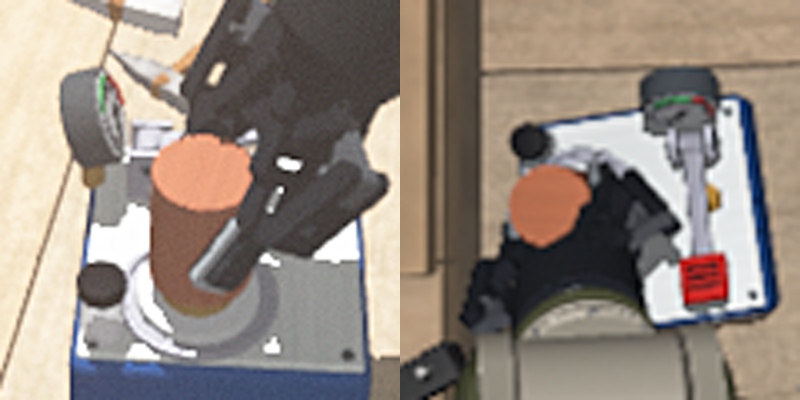

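The beaker is threaded over the post, about 12 mm above the seat, with no contact so far. I'll lower it slowly until it touches.

Run:
```python
from h import *
s=monitor.sense();p=s['position']
print(env.movel(p-[0,0,.016],velocity=.015,guard=3)); env.hold(.2)
f0=monitor.sense();print(f0['clock'],f0['position']-p,f0['contact_force'].round(2),f0['ft_torque'].round(2),f0['gripper_force'])
snap('side','m_s');snap('top','m_t')
a=cv2.imread('pics/m_s.png')[270:390,270:390];b=cv2.imread('pics/m_t.png')[210:310,150:250]
cv2.imwrite('pics/v5.png',np.hstack([cv2.resize(a,(400,400),interpolation=2),cv2.resize(b,(400,400),interpolation=2)]))
```

```text
True
13.4083 [ 4.85021063e-05  8.29361259e-05 -1.29638345e-02] [0.53 0.89 5.31] [ 0.11 -0.07  0.09] 31.551310122013092
```

View pics/v5.png

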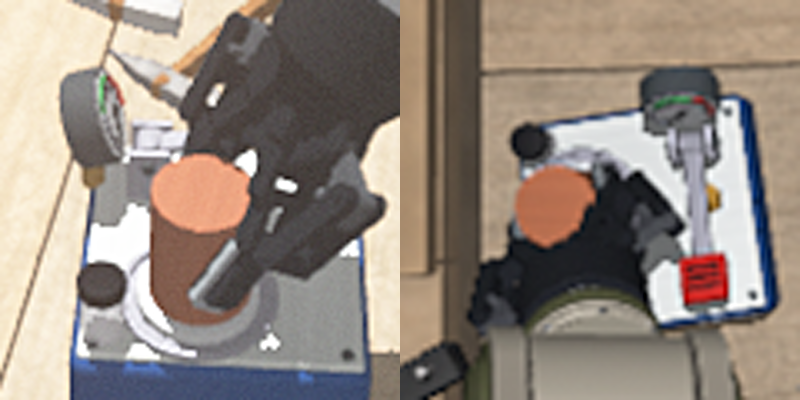

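It touched down at 65.7 mm of descent (65 expected) with the rim on the seat and the lever up. Now release and back off along the tool axis.

Run:
```python
from h import *
env.release(); env.hold(.4)
s=monitor.sense();print(s['clock'],s['contact_force'].round(2),s['finger_gap'])
z=R.from_quat(s['ee_rot']).apply([0,0,1]);p=s['position']
print(env.movel(p-.1*z,velocity=.08,guard=8)); env.close_gripper(60)
# tool vertical, above pad
pad=np.array([.450,.2345,.105])
for h in(0,np.pi/6,np.pi/3):
  for fl in(0,1):
    q=Rt(h,np.pi/2,fl); j=kinematics.ik(pad+[0,0,.08],q.as_quat()); print(h,fl,None if j is None else (j-s['joints']).round(2))
snap('side','r_s');snap('top','r_t');print(monitor.sense()['clock'])
a=cv2.imread('pics/r_s.png')[270:390,270:390];b=cv2.imread('pics/r_t.png')[210:310,150:250]
cv2.imwrite('pics/v6.png',np.hstack([cv2.resize(a,(400,400),interpolation=2),cv2.resize(b,(400,400),interpolation=2)]))
```

```text
14.3583 [-0.5   0.14  0.04] 1.0022131793145836
False
0 0 [-0.08 -0.12 -0.29 -0.52  0.98  0.92]
0 1 [-0.08 -0.12 -0.29 -0.52  0.98  4.06]
0.5235987755982988 0 [-0.08 -0.12 -0.29 -0.52  0.98  0.4 ]
0.5235987755982988 1 [-0.08 -0.12 -0.29 -0.52  0.98  3.54]
1.0471975511965976 0 [-0.08 -0.12 -0.29 -0.52  0.98 -0.13]
1.0471975511965976 1 [-0.08 -0.12 -0.29 -0.52  0.98  3.02]
16.625
```

View pics/v6.png

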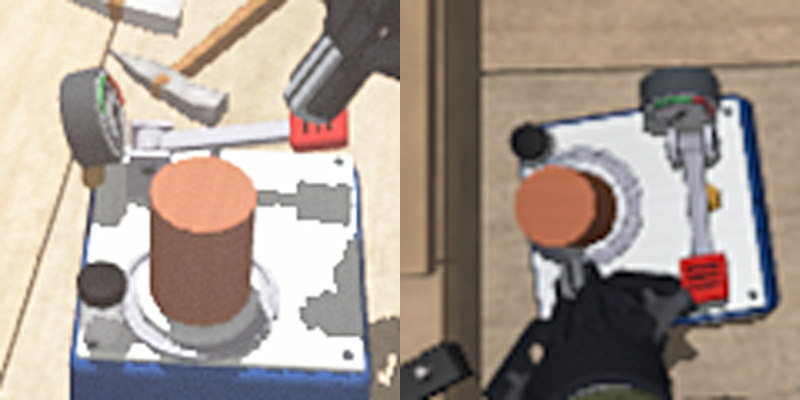

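The beaker stands free on the seat, the lever is up, and the fingers are clear. In the top crop the pad is at (705,278), unchanged. Next I'll touch the pad with shut fingers and press about 17 mm.

Run:
```python
from h import *
p=monitor.sense()['position']; env.movel(p+[0,0,.06],velocity=.12)
pad=np.array([.450,.2345,.107]); q=Rt(np.radians(7),np.pi/2,0)
env.reach(pad+[0,0,.06],q.as_quat()); env.movel(pad+[0,0,.015],velocity=.06); env.hold(.3)
f0=monitor.sense()['contact_force']
print(env.movel(pad-[0,0,.006],velocity=.012,guard=1.8))
s=monitor.sense(); t=s['position']; print(s['clock'],t,f0.round(2),s['contact_force'].round(2))
for d in(.006,.012,.0165):
    st=env.movel(np.array([t[0],t[1],t[2]-d]),velocity=.02,guard=7); env.hold(.2)
    s=monitor.sense(); print(st,d,s['position'].round(4),(s['contact_force']-f0).round(2))
    if st or s['contact_force'][2]-f0[2]>8: break
snap('side','p_s');snap('top','p_t');print(s['clock'])
a=cv2.imread('pics/p_s.png')[270:390,270:390];b=cv2.imread('pics/p_t.png')[210:310,150:250]
cv2.imwrite('pics/v7.png',np.hstack([cv2.resize(a,(400,400),interpolation=2),cv2.resize(b,(400,400),interpolation=2)]))
```

```text
True
20.1917 [0.44980009 0.23445631 0.10857627] [-0.27  0.48 -0.22] [ 0.59 -0.51  2.26]
False 0.006 [0.4498 0.2345 0.1027] [-2.79 -0.86  4.89]
False 0.012 [0.4496 0.2344 0.0967] [-3.73 -0.48  6.48]
False 0.0165 [0.4497 0.2345 0.0923] [-3.64 -0.36  5.57]
22.0667
```

View pics/v7.png

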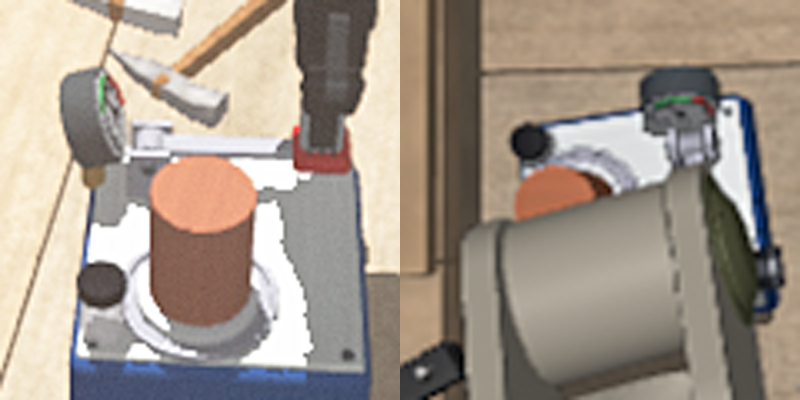

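The lever is about level and the beaker is undisturbed on the seat. The tip is 15–16 mm below rest height, about 0.17–0.185 rad. I'll go 1.5 mm further to centre it, check it is steady, and hand in.

Run:
```python
from h import *
p=monitor.sense()['position']
env.movel(p-[0,0,.0015],velocity=.01,guard=6); env.hold(.6)
s=monitor.sense(); print(s['clock'],s['position'].round(4),s['contact_force'].round(2))
if s['contact_force'][2]>3: print(job.hand_in())
```

```text
23.05 [0.4496 0.2345 0.0909] [-3.29 -1.15  6.01]
the job is handed in; nothing more can be done
None
```

The job is handed in: the beaker stands mouth down on the seat, let go, and the arm is holding the lever about half-way down (estimated 0.185–0.205 rad from the tip height, about 6 N; I could not read the needle itself), with 23 s used.

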